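# Clear the chest lid and hold it half open for fitting a stay

### The job

The two closed cases lying on the lid of the blue steel chest are in the way: stack them squarely, edges in line, on the black case that stands beside the chest, the yellow one first and the white one on top, leaving the black one where it is. Then raise the lid, which has a red grip at its front edge, and hold it still at 50 degrees open from closed, so that I can screw on the lid stay; finish while still holding it there, as it falls shut if let go. Leave the paint tin, the hammer and the tape measure alone.

Things in the scene. Friction and masses are not known exactly. Their poses are not given: they have to be found in the camera images.
- chest: Fixed blue steel chest, open-topped, 200 mm deep (its x) by 280 mm wide (its y), 90 mm high, closed by a hinged lid. Origin at the centre of its underside, on the bench; its x axis points from the front (the side of the red grip) to the hinge. It stands to the left or to the right, turned up to about 15 degrees.
- lid (a joint): Opening angle of the lid in rad: 0 closed (level), grows as the front edge rises; stops at 1.3 rad. No spring and almost no friction: the lid (about 0.6 kg) falls shut from every angle. 50 degrees is 0.873 rad. The lid is an 8 mm plate, 200 x 280 mm, lying on the chest's rim, top face 98 mm above the bench when closed.
- lid_hinge (a point): Middle of the hinge line, at the chest's far upper edge: 100 mm behind the chest's centre along its x, 90 mm above the bench. The hinge line runs along the chest's y axis.
- lid_grip (a point): Point to grip on the red grip tab at the middle of the lid's front edge. The tab stands 42 mm out from the front edge, is 36 mm wide (lid's y; pinch it across this width) and 16 mm thick. The point lies on the tab's middle, 30 mm ahead of the lid's front edge, 230 mm from the hinge line, 94 mm above the bench when closed. Axes as the chest's when closed (x towards the hinge, z up); they turn with the lid.
- black_case_mid (a point): Centre of the closed black case, 110 mm long (its x), 62 mm wide (its y), 50 mm high, about 0.6 kg, loose on the bench beside the chest: the foot of the column. z up.
- yellow_case_mid (a point): Centre of the closed yellow case, 110 mm long (its x), 62 mm wide (its y), 50 mm high, about 0.35 kg, loose, lying on the closed lid beside the white one. z up.
- white_case_mid (a point): Centre of the closed white case, 110 mm long (its x), 62 mm wide (its y), 36 mm high, about 0.28 kg, loose, lying on the closed lid beside the yellow one. z up.
- yellow_case: The yellow case itself; origin at the centre of its underside.
- white_case: The white case itself; origin at the centre of its underside.
- paint_tin: Bystander: paint tin, 90 mm across, 100 mm high, standing on the far part of the bench; origin at the centre of its underside.
- hammer: Bystander: hammer lying crosswise on the near left part of the bench, 260 mm long, 26 mm high; origin on the bench under its middle.
- tape: Bystander: orange and black tape measure, 65 x 36 mm, 62 mm high, standing on the near right part of the bench; origin at the centre of its underside.
There are look-alikes about, which are no part of the job. Of the things that look like the yellow_case, the larger one is meant.

How it is judged:
By the outcome, as a careful person would: the job done as asked, in the order asked, and still so for the second after the job is handed in, while the arm keeps its last pose, push and grip.
It also fails if it takes over 72 s, if anything falls off the work surface, if the arm or the gripper's body presses on something with over 40 N, if the wrist force passes 120 N, or if a joint passes its speed limit or range.

### The arm

A 7-joint arm with a two-finger parallel gripper is mounted at the origin on the work surface. World frame = base frame: x ahead of the robot, y to its left, z up, the work surface at z = 0. Lengths are in m, angles in rad, forces in N, time in s.
With the tool pointing down it reaches from about 0.4 to 0.9 m from the base axis. Payload 5.5 kg.
Tool frame: the origin (TCP) lies at the very end of the fingers, on their centre line; the grasp point (between the pads) lies 19 mm behind it; z points along the fingers, y is the direction in which the jaws open and shut (so a half turn about z gives the same grasp; the last joint's range is limited). The gripper opens to 92 mm and grips with 3 to 60 N. Pads are 19 mm wide; open, the fingers measure 130 mm over their backs; the gripper's body (75 mm by 190 mm) begins 47 mm behind the grasp point.
Start: joints at [1.432, 0.501, -0.427, 1.55, 0.221, 1.138, -0.21], TCP at [0.254, -0.598, 0.227] pointing down, gripper open.
Joint ranges: [-2.88, 2.88], [-0.31, 2.03], [-1.54, 1.56], [0.2, 2.42], [-1.41, 4.55], [0.19, 2.02], [-2.57, 2.57]. Speed limits (rad/s): [2.57, 2.57, 3.14, 3.14, 3.14, 3.14, 3.14].

### API

Orientations are given as a rotation vector (axis times angle).
In Python, from station import r, eyes gives the robot as it stands.
- The arm moves only by the tool apply_moves, never from a script. Its argument "targets" is a list that holds one entry, the list of rows, each a list of 4 numbers: the shift along the tool's x, y, z in units of 40 mm (1.0 is 40 mm), then the turn about the tool's z in units of 90 degrees (1.0 is 90 degrees). In form: [[[dx, dy, dz, yaw], ...]]. A call has 1 to 12 rows; each row shifts and turns the pose as measured when the row begins, along the tool's axes as they then stand; what a row does not reach is not made up. A row lasts 1/8 s, in which the tool goes at most 62.5 mm and 10.7 degrees, less where a joint would pass 70% of its speed; a pose out of reach is approached as far as the arm can. A call with a number of a shift or a turn outside -1 to 1 is refused whole. A call with a gripper value outside its range is refused whole. "jaw" is the finger opening in mm, from 0 to 91.8, set as the call begins (left out, the last holds). The fingers move at their own pace and stop on an object; "force" is the grip in N (left out, the last holds). Time passes only in rows, so rows that do not move let the fingers close. It gives the time, the measured TCP pose, the force and the opening at its end, in the units of the state.
- r.get_state(): the state, without advancing time (a new reading comes with each control period).
- eyes.grab_frame(name): name is "scene" or "top" or "wrist"; returns the picture (420x560x3 uint8, blue, green, red); there is no depth.
- eyes.camera_model(name): a dict with "camera_matrix" (3x3 intrinsics, pixels), "dist_coeffs" ([k1, k2, p1, p2, k3] as OpenCV has them; the pictures are not rectified), "position" and "attitude" of the camera in the world. Camera axes: x right, y down, z forward; pixel columns grow to the right and rows downward; lengths in m; the calibration is good to about 2 mm. A picture is of the moment at which its call begins: read the wrist's pose just before it. camera_model takes no time and is no camera call; for the wrist camera it gives the pose at the moment of the call.
- r.close_job(): hands the job in, once; it reports no verdict.
Trained networks look in the newest picture that a camera, given by its name, has taken for a name from the list of things; names that differ only in an ending like _2 or _b are one class to them, and where a whole thing is asked for, a point or a joint stands for the part that bears it (a point fixed in the world has none). Each returns a list of dicts, best first, with "conf" (0 to 1); they miss things now and then, are a little off and sometimes report something else, mostly with a low value. They report only what shows in the picture. A call takes as long as a camera call. They do not tell look-alikes from the thing itself.
- eyes.search_frame(camera, target): "at" ([x, y, z] in m, in world coordinates, good to about 4 mm: the middle of the surface that is visible of it).
- eyes.masks_of(camera, target): "mask" (420x560 bool, what is visible of it).
- eyes.tip_of(camera, target): "at" ([x, y, z] in m, in world coordinates, good to about 4 mm: a listed point, or the origin of a listed thing).
The state is a dict: "t": time; "joint_positions": joint angles; "dq": joint speeds; "joint_torque": joint torques, N m; "eef_pos": TCP position; "eef_rot": TCP orientation; "contact_force": force on the tool from outside, world axes, zero at the start; "moment": the same for the moment, N m; "opening": finger opening in m.
Only numpy, scipy, OpenCV 4.12 (cv2) and the standard library are available. Lean on these libraries where they do the work, as an engineer would, in place of code of your own. Each camera call takes 0.05 s, during which the arm holds its last target.

## Working session

There is one attempt and no reset: what is moved stays moved. The work goes in short steps, Python scripts to look and compute and a tool call to move; the robot and the scene stay as the last step left them, time stands still between calls to the robot, and variables do not carry over. Pictures are saved under pics/ and viewed, and the job is handed in when it is done.

Besides the shell and the picture viewer there is one more tool, called after "Emit:" as name(argument=value, ...) on one line, values as JSON. apply_moves: Moves the arm, as the interface text tells. Its arguments: {"type":"object","properties":{"targets":{"type":"array"},"jaw":{"type":"number"},"force":{"type":"number"}},"required":["targets"]}

```bash
mkdir -p pics; ls
python3 - <<'E'
from station import r, eyes
import cv2
print(r.get_state())
for n in ("scene","top","wrist"):
    cv2.imwrite(f"pics/{n}0.png",eyes.grab_frame(n))
    m=eyes.camera_model(n); print(n,m)
    for t in ("chest","lid_grip","lid_hinge","black_case_mid","yellow_case_mid","white_case_mid","yellow_case","white_case"):
        try: print(t,[(round(d['conf'],2),[round(float(v),3) for v in d['at']]) for d in eyes.tip_of(n,t)])
        except Exception as e: print(t,e)
print(r.get_state()['t'])
E
```

```text
pics
{'t': 0.0, 'joint_positions': array([ 1.4321744 ,  0.50182776, -0.42677752,  1.55145337,  0.2207828 ,
        1.13828109, -0.21028229]), 'dq': array([-0.0006535 ,  0.00025952,  0.00063377, -0.00177573, -0.0005794 ,
       -0.0004579 , -0.00044307]), 'joint_torque': array([ 7.34009018e-05, -5.66606963e+01, -5.81554726e+00, -2.79119664e+01,
       -6.83829118e-02,  3.10771668e-02,  1.89046118e-04]), 'eef_pos': array([ 0.25389715, -0.59760403,  0.22568833]), 'eef_rot': array([-3.07652766e+00, -6.26647847e-01,  4.87904737e-04]), 'contact_force': array([-0.66610777,  0.18185995, -0.48529623]), 'moment': array([ 0.01978939, -0.01544473, -0.01546485]), 'opening': 0.09176422637632314}
scene {'camera_matrix': array([[406.40366693,   0.        , 280.1095376 ],
       [  0.        , 406.40366693, 210.96911364],
       [  0.        ,   0.        ,   1.        ]]), 'dist_coeffs': array([-0.05437292,  0.        ,  0.        ,  0.        ,  0.        ]), 'position': array([ 1.41491558, -0.22128862,  0.78245508]), 'attitude': array([-1.8311724 , -1.41276932,  0.68703019])}
chest [(0.86, [0.557,
[... 1095 characters left out ...]
ite_case_mid [(0.84, [0.554, -0.253, 0.115])]
yellow_case [(0.73, [0.65, 0.066, 0.002]), (0.68, [0.554, -0.117, 0.101])]
white_case [(0.65, [0.553, -0.255, 0.1])]
wrist {'camera_matrix': array([[332.19068002,   0.        , 279.72672232],
       [  0.        , 332.19068002, 210.52288598],
       [  0.        ,   0.        ,   1.        ]]), 'dist_coeffs': array([-6.24747875e-05,  0.00000000e+00,  0.00000000e+00,  0.00000000e+00,
        0.00000000e+00]), 'position': array([ 0.326387  , -0.56757665,  0.38464576]), 'attitude': array([ 2.40743484, -1.59209973, -0.23682145])}
chest []
lid_grip []
lid_hinge []
black_case_mid []
yellow_case_mid []
white_case_mid []
yellow_case []
white_case []
1.35
```

View pics/scene0.png

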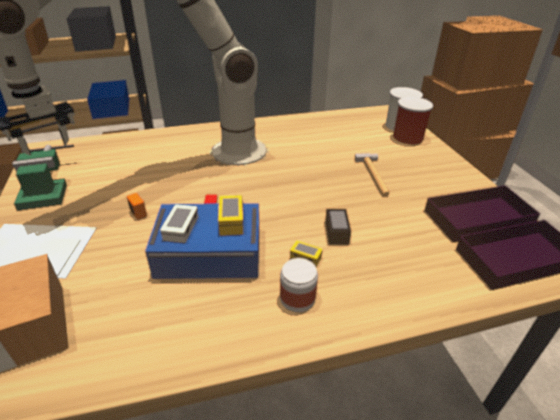

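View pics/top0.png

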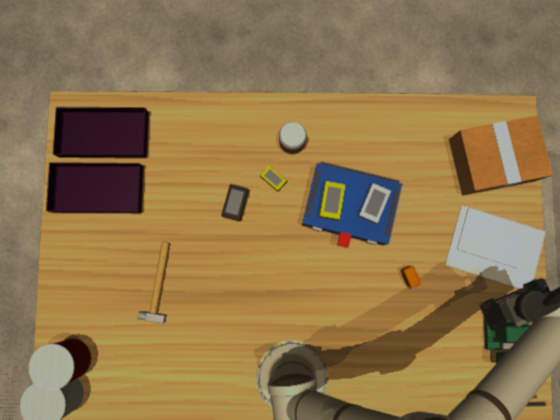

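The two yellow candidates are the large one on the lid (top 332,200; scene 231,213) and a small one on the bench (top 273,177; scene 306,251). I choose the large one on the lid. Next I fit poses from the silhouettes.

```bash
cat > h.py <<'E'
from station import r, eyes
import cv2, numpy as np
from scipy.optimize import minimize
from scipy.spatial.transform import Rotation as R
def proj(m,P):
    Rw=R.from_rotvec(m['attitude']).as_matrix()
    Pc=(np.asarray(P)-m['position'])@Rw
    p,_=cv2.projectPoints(Pc,np.zeros(3),np.zeros(3),m['camera_matrix'],m['dist_coeffs'])
    return p[:,0]
def box(x,y,yaw,z0,dim):
    c,s=np.cos(yaw),np.sin(yaw)
    return np.array([[x+c*a-s*b,y+s*a+c*b,z0+h] for h in (0,dim[2]) for a in (-dim[0]/2,dim[0]/2) for b in (-dim[1]/2,dim[1]/2)])
def hullmask(m,P,S=4):
    q=cv2.convexHull(proj(m,P).astype(np.float32))
    im=np.zeros((420*S,560*S),np.uint8)
    # offset so pixel centres at integer coords
    cv2.fillPoly(im,[np.round(((q+0.5)*S-0.5)*16).astype(np.int32)],1,shift=4)
    return cv2.resize(im.astype(np.float32),(560,420),interpolation=cv2.INTER_AREA)
def fit(obs,x0,z0,dim):
    """obs: list of (model,mask)"""
    def cost(p):
        c=0
        for m,k in obs:
            h=hullmask(m,box(p[0],p[1],p[2],z0,dim)); c+=np.abs(h-k).sum()/max(k.sum(),1)
        return c
    best=None
    for dy in (-.25,0,.25):
        s=np.array([[0,0,0],[.01,0,0],[0,.01,0],[0,0,.2]])+np.array(x0)+[0,0,dy]
        o=minimize(cost,s[0],method='Nelder-Mead',options=dict(initial_simplex=s,xatol=2e-4,fatol=1e-4))
        if best is None or o.fun<best.fun: best=o
    return best.x,best.fun
DIM=dict(black=(.11,.062,.05),yellow=(.11,.062,.05),white=(.11,.062,.036))
def pick(cam,t,near):
    L=eyes.masks_of(cam,t); m=eyes.camera_model(cam); p=proj(m,[near])[0]
    L=[(np.hypot(*(np.argwhere(d['mask']).mean(0)[::-1]-p)),d) for d in L if d['mask'].any()]
    if not L: return None
    d=min(L,key=lambda a:a[0]); return (m,d[1]['mask'].astype(np.float32)) if d[0]<15 else None
E
python3 - <<'E'
from h import *
for n in("top","scene"): cv2.imwrite(f"pics/{n}1.png",eyes.grab_frame(n))
N=dict(yellow=(.557,-.119,.098),white=(.552,-.253,.098),black=(.563,.188,0))
for k,v in N.items():
    obs={n:pick(n,k+"_case_mid",(v[0],v[1],v[2]+.03)) for n in("top","scene")}
    for s in (["top"],["scene"],["top","scene"]):
        o=[obs[n] for n in s if obs[n] is not None]
        if o: print(k,s,*[np.round(a,4) for a in fit(o,(v[0],v[1],-.2),v[2],DIM[k])])
L={n:eyes.masks_of(n,"lid_grip") for n in("top","scene")}
for n in L: print([(round(d['conf'],2),d['mask'].sum(),np.argwhere(d['mask']).mean(0)) for d in L[n]])
print(r.get_state()['t'])
im=cv2.imread("pics/top1.png")[140:280,200:420]; cv2.imwrite("pics/c1.png",cv2.resize(im,None,fx=3.6,fy=3.6,interpolation=cv2.INTER_CUBIC))
E
```

```text
yellow ['top'] [ 0.557  -0.1195 -0.1685] 0.0784
yellow ['scene'] [ 0.5571 -0.118  -0.1475] 0.0968
yellow ['top', 'scene'] [ 0.557  -0.1186 -0.1408] 0.1826
white ['top'] [ 0.5508 -0.2537 -0.4173] 0.0489
white ['scene'] [ 0.5532 -0.252  -0.4083] 0.043
white ['top', 'scene'] [ 0.5513 -0.2529 -0.4067] 0.1125
black ['top'] [ 0.5607  0.1927 -0.2562] 0.0461
black ['scene'] [ 0.5617  0.1946 -0.3331] 0.0965
black ['top', 'scene'] [ 0.5601  0.1933 -0.2913] 0.1755
[(0.96, np.int64(4028), array([205.68669315, 352.09880834]))]
[(0.84, np.int64(3337), array([231.30626311, 207.50374588]))]
1.85
```

View pics/c1.png

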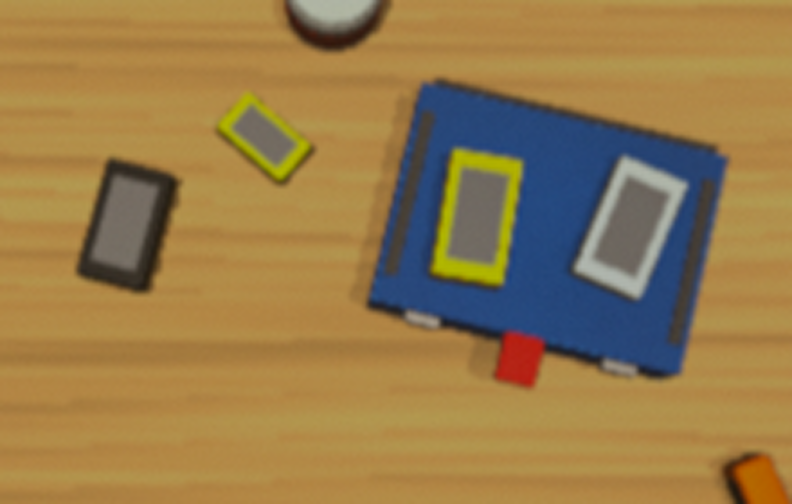

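The close crop confirms the choice: the large yellow case is on the lid at crop (478,218), and the small look-alike lies on the bench at (265,138). Next is the move helper.

```bash
cat >> h.py <<'E'
def plan(pos,yaw=None):
    s=r.get_state(); Rt=R.from_rotvec(s['eef_rot']); M=Rt.as_matrix()
    y0=np.arctan2(M[1,0],M[0,0]); dy=0
    if yaw is not None:
        dy=-((yaw-y0+np.pi/2)%np.pi-np.pi/2)
    M2=M@R.from_euler('z',dy).as_matrix()
    d=M2.T@(np.array(pos)-s['eef_pos'])/.04
    d0=M.T@(np.array(pos)-s['eef_pos'])/.04
    print("t",round(s['t'],2),"tcp",np.round(s['eef_pos'],4),"yaw",round(y0,3),"tilt",np.round(M[:2,2],4),"q7",round(s['joint_positions'][6],2),"F",np.round(s['contact_force'],1),"open",round(s['opening'],4))
    print(" turn units",round(dy/(np.pi/2),3),"then shift units",np.round(d,3),"| shift if no turn",np.round(d0,3))
E
python3 -c "
from h import *
plan((.50,-.119,.25),-.16)"
```

```text
t 1.85 tcp [ 0.2543 -0.5982  0.2267] yaw 0.402 tilt [ 0.0001 -0.    ] q7 -0.21 F [-1.1  0.3  0.2] open 0.0915
 turn units 0.358 then shift units [  4.156 -12.806  -0.581] | shift if no turn [10.34  -8.622 -0.581]
```

Emit:
apply_moves(targets=[[[0, 0, 0, 0.09], [0, 0, 0, 0.09], [0, 0, 0, 0.09], [0, 0, 0, 0.09], [0.31, -0.95, -0.05, 0], [0.31, -0.95, -0.05, 0], [0.31, -0.95, -0.05, 0], [0.31, -0.95, -0.05, 0], [0.31, -0.95, -0.05, 0], [0.31, -0.95, -0.05, 0]]], jaw=91.8, force=30)

```text
t: 3.1
eef_pos: [0.3699, -0.3852, 0.2387]
eef_rot: [3.125, -0.298, 0.001]
contact_force: [-0.3, 0.0, -0.8]
opening: 0.092
```

```bash
python3 -c "
from h import *
plan((.50,-.119,.25),-.16)"
```

```text
t 3.1 tcp [ 0.3699 -0.3852  0.2387] yaw -0.19 tilt [ 0.0003 -0.0022] q7 -1.12 F [-0.3  0.  -0.8] open 0.092
 turn units -0.019 then shift units [ 2.15  -7.088 -0.297] | shift if no turn [ 1.934 -7.15  -0.297]
```

Emit:
apply_moves(targets=[[[0.27, -1.0, -0.04, 0], [0.27, -1.0, -0.04, 0], [0.27, -1.0, -0.04, 0], [0.27, -1.0, -0.04, 0], [0.27, -1.0, -0.04, 0], [0.27, -1.0, -0.04, 0], [0.2, -0.7, -0.04, 0], [0, 0, 0, 0], [0, 0, 0, 0]]])

```text
t: 4.22
eef_pos: [0.4974, -0.1243, 0.2521]
eef_rot: [3.124, -0.288, 0.009]
contact_force: [0.7, -0.6, 0.4]
opening: 0.0913
```

```bash
cat > look.py <<'E'
import sys
from h import *
tag=sys.argv[1]; N=eval(sys.argv[2])
m=eyes.camera_model("wrist"); im=eyes.grab_frame("wrist"); cv2.imwrite(f"pics/w{tag}.png",im)
for k,v in N.items():
    o=pick("wrist",k+"_case_mid",(v[0],v[1],v[2]+.03))
    if o is None: print(k,"none"); continue
    o=(m,o[1]); x,c=fit([o],v[:2]+(v[3],),v[2],DIM[k]); print(k,np.round(x,4),round(c,3))
    q=cv2.convexHull(proj(m,box(*x,v[2],DIM[k])).astype(np.float32)); cv2.polylines(im,[np.round(q).astype(int)],True,(255,0,255),1)
cv2.imwrite(f"pics/w{tag}f.png",im)
E
python3 look.py 2 "dict(yellow=(.557,-.119,.098,-.15),white=(.552,-.253,.098,-.41))"
python3 -c "
from h import *
plan((.557,-.119,.25),-.15)"
```

```text
yellow none
white [ 0.5518 -0.2524 -0.4066] 0.037
t 4.38 tcp [ 0.4973 -0.1247  0.2521] yaw -0.185 tilt [ 0.0054 -0.0051] q7 -1.7 F [-0.4  0.1  1.1] open 0.0918
 turn units -0.022 then shift units [ 1.454 -0.364  0.059] | shift if no turn [ 1.44  -0.415  0.059]
```

View pics/w2f.png

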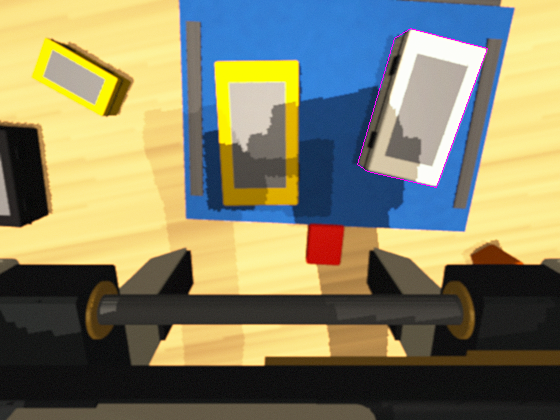

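View: large yellow case at (257,133), white at (425,107), small yellow at (78,77), black at the left edge, red grip at (325,245). The network missed the yellow case, so I use colour and its convex hull. I'll also make a half turn of the wrist to keep joint 7 away from its limit.

```bash
cat >> h.py <<'E'
def ycolour(im,m,near,rad=90):
    hsv=cv2.cvtColor(im,cv2.COLOR_BGR2HSV); k=cv2.inRange(hsv,(24,170,60),(35,255,255))
    n,lab,st,cen=cv2.connectedComponentsWithStats(k); p=proj(m,[near])[0]
    c=[(st[i,4],i) for i in range(1,n) if np.hypot(*(cen[i]-p))<rad]; i=max(c)[1]
    q=cv2.convexHull(np.argwhere(lab==i)[:,::-1].astype(np.int32)); o=np.zeros(k.shape,np.uint8); cv2.fillPoly(o,[q],1); return o.astype(np.float32)
E
python3 - <<'E'
from h import *
m=eyes.camera_model("wrist"); im=cv2.imread("pics/w2.png")
k=ycolour(im,m,(.557,-.119,.12)); x,c=fit([(m,k)],(.557,-.119,-.15),.098,DIM['yellow']); print(np.round(x,4),c)
q=cv2.convexHull(proj(m,box(*x,.098,DIM['yellow'])).astype(np.float32)); cv2.polylines(im,[np.round(q).astype(int)],True,(255,0,255),1)
cv2.imwrite("pics/w2y.png",im[30:240,150:420])
E
```

```text
[ 0.5576 -0.1196 -0.182 ] 0.6013485789299011
```

Emit:
apply_moves(targets=[[[0, 0, 0, -0.11], [0, 0, 0, -0.11], [0, 0, 0, -0.11], [0, 0, 0, -0.11], [0, 0, 0, -0.11], [0, 0, 0, -0.11], [0, 0, 0, -0.11], [0, 0, 0, -0.11], [0, 0, 0, -0.11]]])

```text
t: 5.5
eef_pos: [0.4928, -0.1365, 0.2511]
eef_rot: [2.396, 2.02, -0.007]
contact_force: [0.6, -0.3, -0.5]
opening: 0.0918
```

View pics/w2y.png

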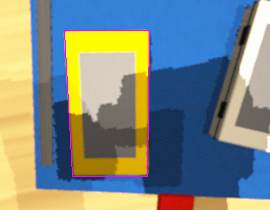

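```bash
python3 -c "
from h import *
plan((.55,-.119,.25),-.15)"
```

```text
t 5.5 tcp [ 0.4928 -0.1365  0.2511] yaw 1.401 tilt [ 0.0019 -0.0088] q7 -0.18 F [ 0.6 -0.3 -0.5] open 0.0918
 turn units 0.987 then shift units [ 1.348 -0.648  0.026] | shift if no turn [0.674 1.335 0.026]
```

Emit:
apply_moves(targets=[[[0, 0, 0, -0.11], [0, 0, 0, -0.11], [0, 0, 0, -0.11], [0, 0, 0, -0.11], [0, 0, 0, -0.11], [0, 0, 0, -0.11], [0, 0, 0, -0.11], [0, 0, 0, -0.11], [0, 0, 0, -0.11], [0, 0, 0, 0]]])

```text
t: 6.75
eef_pos: [0.4873, -0.1504, 0.2493]
eef_rot: [-0.246, -3.13, 0.02]
contact_force: [-0.2, 0.0, 0.4]
opening: 0.0917
```

```bash
python3 -c "
from h import *
plan((.49,-.16,.30),-.17)"
```

```text
t 6.75 tcp [ 0.4873 -0.1504  0.2493] yaw 2.985 tilt [-0.0033 -0.0128] q7 1.27 F [-0.2  0.   0.4] open 0.0917
 turn units 0.008 then shift units [-0.107 -0.242 -1.265] | shift if no turn [-0.103 -0.244 -1.265]
```

```bash
python3 -c "
from h import *
plan((.557,-.119,.20),-.16)"
```

```text
t 6.75 tcp [ 0.4873 -0.1504  0.2493] yaw 2.985 tilt [-0.0033 -0.0128] q7 1.27 F [-0.2  0.   0.4] open 0.0917
 turn units 0.002 then shift units [-1.597  1.068  1.216] | shift if no turn [-1.601  1.063  1.216]
```

Emit:
apply_moves(targets=[[[-0.8, 0.53, 0.6, 0], [-0.8, 0.53, 0.6, 0], [0, 0, 0, 0]]])

```text
t: 7.12
eef_pos: [0.5579, -0.1244, 0.1988]
eef_rot: [-0.28, -3.126, 0.025]
contact_force: [-1.0, 0.3, -0.5]
opening: 0.0917
```

```bash
python3 -c "
from h import *
plan((.557,-.119,.107),-.16)
m=eyes.camera_model('wrist'); im=eyes.grab_frame('wrist'); cv2.imwrite('pics/w3.png',im)
"
```

```text
t 7.12 tcp [ 0.5579 -0.1244  0.1988] yaw 2.963 tilt [-0.0044 -0.0156] q7 1.1 F [-1.   0.3 -0.5] open 0.0917
 turn units -0.012 then shift units [0.04  0.167 2.294] | shift if no turn [0.043 0.166 2.294]
```

View pics/w3.png

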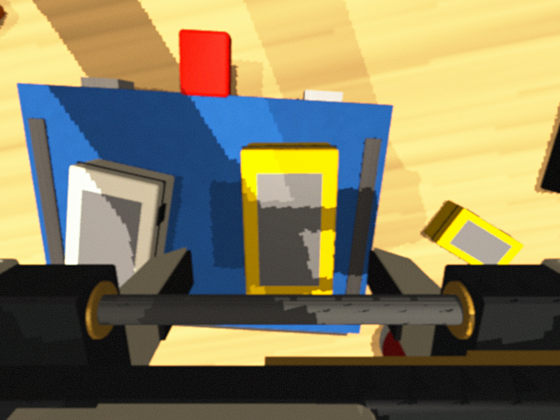

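View: the yellow case is between the fingers at (290,220), with its sides parallel to the tool axis. I descend.

Emit:
apply_moves(targets=[[[0.04, 0.15, 0.7, 0], [0, 0.02, 0.7, 0], [0, 0, 0.6, 0], [0, 0, 0.25, 0], [0, 0, 0, 0]]])

```text
t: 7.8
eef_pos: [0.5549, -0.1267, 0.1117]
eef_rot: [0.307, 3.126, -0.037]
contact_force: [-0.4, 0.4, 0.2]
opening: 0.0919
```

```bash
python3 -c "
from h import *
plan((.557,-.119,.107),-.17)
"
```

```text
t 7.8 tcp [ 0.5549 -0.1267  0.1117] yaw 2.946 tilt [-0.0018 -0.0234] q7 1.0 F [-0.4  0.4  0.2] open 0.0919
 turn units -0.016 then shift units [-0.019  0.2    0.113] | shift if no turn [-0.014  0.201  0.113]
```

Emit:
apply_moves(targets=[[[0, 0.2, 0.12, 0], [0, 0, 0, 0]]])

```text
t: 8.05
eef_pos: [0.5576, -0.1189, 0.1085]
eef_rot: [0.309, 3.123, -0.038]
contact_force: [0.0, 0.4, -0.6]
opening: 0.0916
```

```bash
python3 -c "
from h import *
plan((.557,-.119,.107),-.17)
"
```

```text
t 8.05 tcp [ 0.5576 -0.1189  0.1085] yaw 2.944 tilt [ 0.0011 -0.0243] q7 0.98 F [ 0.   0.4 -0.6] open 0.0916
 turn units -0.017 then shift units [ 0.014 -0.003  0.038] | shift if no turn [ 0.014 -0.003  0.038]
```

Close.

Emit:
apply_moves(targets=[[[0, 0, 0, -0.017], [0, 0, 0, 0], [0, 0, 0, 0], [0, 0, 0, 0], [0, 0, 0, 0], [0, 0, 0, 0]]], jaw=40, force=30)

```text
t: 8.8
eef_pos: [0.5584, -0.1189, 0.1096]
eef_rot: [0.264, 3.125, -0.038]
contact_force: [-0.2, 0.0, 1.0]
opening: 0.0623
```

```bash
python3 -c "
from h import *
plan((.557,-.119,.23),-.17)
"
```

```text
t 8.8 tcp [ 0.5584 -0.1189  0.1096] yaw 2.973 tilt [ 0.0027 -0.0248] q7 1.0 F [-0.2  0.   1. ] open 0.0623
 turn units 0.001 then shift units [ 0.014 -0.08  -3.008] | shift if no turn [ 0.014 -0.08  -3.008]
```

Emit:
apply_moves(targets=[[[0, 0, -0.5, 0], [0, 0, -1, 0], [0, 0, -1, 0], [0, 0, -0.8, 0], [0, 0, 0, 0]]])

```text
t: 9.43
eef_pos: [0.5566, -0.1144, 0.2477]
eef_rot: [0.261, 3.129, -0.037]
contact_force: [0.2, -0.0, -2.4]
opening: 0.062
```

```bash
python3 -c "
from h import *
plan((.68,.19,.24),-.29)
"
```

```text
t 9.43 tcp [ 0.5566 -0.1144  0.2477] yaw 2.975 tilt [-0.0001 -0.0238] q7 1.13 F [ 0.2 -0.  -2.4] open 0.062
 turn units 0.079 then shift units [-0.779  8.177  0.012] | shift if no turn [-1.779  8.019  0.012]
```

Emit:
apply_moves(targets=[[[0, 0.5, 0, 0.08], [-0.1, 0.96, 0, 0], [-0.1, 0.96, 0, 0], [-0.1, 0.96, 0, 0], [-0.1, 0.96, 0, 0], [-0.1, 0.96, 0, 0], [-0.1, 0.96, 0, 0], [-0.1, 0.96, 0, 0], [-0.1, 0.7, 0, 0], [0, 0, 0, 0], [0, 0, 0, 0]]])

```text
t: 10.8
eef_pos: [0.672, 0.1824, 0.223]
eef_rot: [-0.466, -3.087, 0.053]
contact_force: [0.2, -0.7, -3.2]
opening: 0.0623
```

```bash
python3 look.py 4 "dict(black=(.561,.193,0,-.29))"; python3 -c "
from h import *
plan((.561,.193,.14),-.29)
"
```

```text
black [ 0.5635  0.1921 -0.25  ] 0.018
t 10.9 tcp [0.6721 0.1821 0.2235] yaw 2.841 tilt [-0.024  -0.0303] q7 0.55 F [-0.1 -0.2 -3.6] open 0.0622
 turn units -0.007 then shift units [ 2.709 -0.456  2.145] | shift if no turn [ 2.704 -0.484  2.145]
```

View pics/w4f.png

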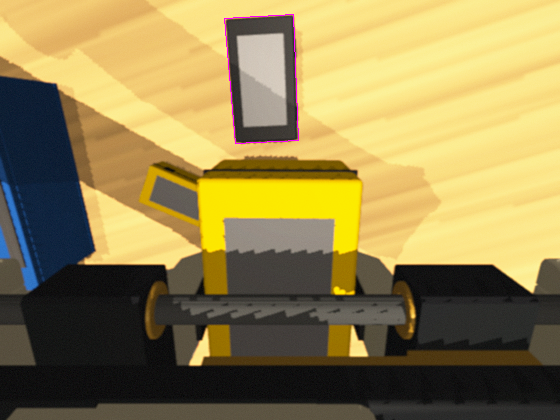

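Black fits well (it shows at (262,80)). Next I check how the yellow case sits in the jaws.

Run:
```python
from h import *
m=eyes.camera_model("wrist"); s=r.get_state(); M=R.from_rotvec(s['eef_rot']).as_matrix(); im=cv2.imread("pics/w4.png")
# case in tool frame: flat wrt lid at pick: M0
M0=R.from_rotvec([.264,3.125,-.038]).as_matrix(); p0=np.array([.5584,-.1189,.1096])
B=box(.5573,-.1192,2.973-np.pi,.098,DIM['yellow'])
Bt=(B-p0)@M0; W=Bt@M.T+s['eef_pos']
print(np.round(W,4)[:, :])
p=proj(m,W)
print(np.round(p,1))
for a,b in ((0,1),(2,3),(4,5),(6,7),(0,2),(1,3),(4,6),(5,7),(0,4),(1,5),(2,6),(3,7)):
    cv2.line(im,tuple(np.round(p[a]).astype(int).tolist()),tuple(np.round(p[b]).astype(int).tolist()),(255,0,255),1)
cv2.imwrite("pics/w4b.png",cv2.resize(im[140:320,130:430],None,fx=2.5,fy=2.5))
plan((.564,.1926,.10),-.253)
```

```text
[[0.609  0.1685 0.2135]
 [0.6273 0.2278 0.2128]
 [0.714  0.136  0.2112]
 [0.7324 0.1952 0.2104]
 [0.6102 0.1688 0.2635]
 [0.6285 0.228  0.2627]
 [0.7152 0.1363 0.2612]
 [0.7336 0.1955 0.2604]]
[[218.8 156.6]
 [341.1 157.1]
 [228.7 338.2]
 [331.  339.8]
 [191.7 176.2]
 [362.2 177. ]
 [210.3 409.7]
 [344.4 412.5]]
t 10.9 tcp [0.6721 0.1821 0.2235] yaw 2.841 tilt [-0.024  -0.0303] q7 0.55 F [-0.1 -0.2 -3.6] open 0.0622
 turn units -0.03 then shift units [ 2.633 -0.311  3.143] | shift if no turn [ 2.616 -0.436  3.143]
```

View pics/w4b.png

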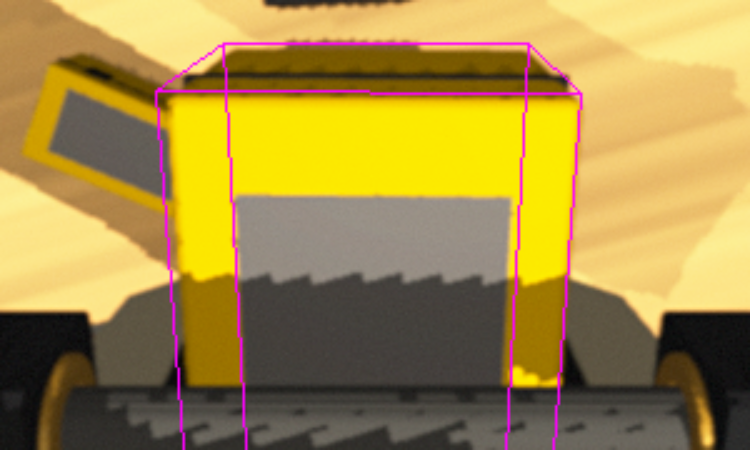

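Emit:
apply_moves(targets=[[[0.8, -0.1, 0, -0.03], [0.9, -0.1, 0.3, 0], [0.9, -0.1, 0.8, 0], [0, 0, 0.9, 0], [0, 0, 0, 0]]])

```text
t: 11.52
eef_pos: [0.5653, 0.188, 0.1451]
eef_rot: [-0.408, -3.098, 0.057]
contact_force: [-0.6, -1.0, -2.5]
opening: 0.0622
```

```bash
python3 -c "
from h import *
plan((.564,.1926,.067),-.253)
"
```

```text
t 11.53 tcp [0.5653 0.188  0.1451] yaw 2.879 tilt [-0.0206 -0.0342] q7 0.44 F [-0.6 -1.  -2.5] open 0.0622
 turn units -0.006 then shift units [0.039 0.179 1.948] | shift if no turn [0.041 0.179 1.948]
```

Emit:
apply_moves(targets=[[[0.04, 0.18, 0.4, -0.006], [0, 0.02, 0.6, 0], [0, 0, 0.5, 0], [0, 0, 0.1, 0], [0, 0, 0, 0]]])

```text
t: 12.15
eef_pos: [0.5677, 0.1944, 0.0791]
eef_rot: [-0.398, -3.103, 0.054]
contact_force: [0.8, 0.2, -2.4]
opening: 0.0623
```

```bash
python3 -c "
from h import *
plan((.564,.1926,.065),-.253)
"
```

```text
t 12.15 tcp [0.5677 0.1944 0.0791] yaw 2.886 tilt [-0.017  -0.0324] q7 0.38 F [ 0.8  0.2 -2.4] open 0.0623
 turn units -0.001 then shift units [ 0.074 -0.053  0.354] | shift if no turn [ 0.074 -0.054  0.354]
```

Emit:
apply_moves(targets=[[[0.1, -0.04, 0.2, 0], [0.02, -0.01, 0.15, 0], [0, 0, 0, 0]]])

```text
t: 12.52
eef_pos: [0.5626, 0.1935, 0.0653]
eef_rot: [-0.398, -3.105, 0.053]
contact_force: [0.6, -0.8, -2.8]
opening: 0.0621
```

```bash
python3 -c "
from h import *
plan((.564,.1926,.063),-.253)
"
```

```text
t 12.53 tcp [0.5626 0.1935 0.0653] yaw 2.886 tilt [-0.0154 -0.0319] q7 0.36 F [ 0.6 -0.8 -2.8] open 0.0621
 turn units -0.001 then shift units [-0.041 -0.011  0.057] | shift if no turn [-0.041 -0.011  0.057]
```

Emit:
apply_moves(targets=[[[-0.03, -0.01, 0.06, 0], [0, 0, 0, 0]]])

```text
t: 12.78
eef_pos: [0.5641, 0.1928, 0.0632]
eef_rot: [-0.398, -3.105, 0.052]
contact_force: [-0.3, -0.7, -3.2]
opening: 0.0624
```

```bash
python3 -c "
from h import *
plan((.564,.1926,.0615),-.253)
"
```

```text
t 12.78 tcp [0.5641 0.1928 0.0632] yaw 2.886 tilt [-0.0145 -0.0318] q7 0.36 F [-0.3 -0.7 -3.2] open 0.0624
 turn units -0.001 then shift units [ 0.001 -0.003  0.042] | shift if no turn [ 0.001 -0.003  0.042]
```

Emit:
apply_moves(targets=[[[0, 0, 0.04, 0], [0, 0, 0.01, 0]]])

```text
t: 13.02
eef_pos: [0.5643, 0.1929, 0.062]
eef_rot: [-0.399, -3.106, 0.052]
contact_force: [-3.5, -2.0, 1.6]
opening: 0.0625
```

```bash
python3 -c "
from h import *
plan((.564,.1926,.0615),-.253)
"
```

```text
t 13.03 tcp [0.5643 0.1929 0.062 ] yaw 2.886 tilt [-0.0138 -0.0318] q7 0.36 F [-3.5 -2.   1.6] open 0.0625
 turn units -0.001 then shift units [ 0.005 -0.009  0.014] | shift if no turn [ 0.005 -0.009  0.014]
```

Emit:
apply_moves(targets=[[[0, 0, 0, 0], [0, 0, 0, 0], [0, 0, 0, 0], [0, 0, -0.4, 0], [0, 0, -1, 0], [0, 0, -1, 0], [0, 0, -1, 0], [0, 0, -0.6, 0], [0, 0, 0, 0]]], jaw=91)

```text
t: 14.15
eef_pos: [0.5676, 0.2006, 0.2332]
eef_rot: [-0.396, -3.112, 0.046]
contact_force: [-0.4, -0.4, -0.2]
opening: 0.0912
```

Run:
```python
from h import *
for n in("top","scene"): cv2.imwrite(f"pics/{n}5.png",eyes.grab_frame(n))
for cam in("top","scene"):
    im=cv2.imread(f"pics/{cam}5.png"); m=eyes.camera_model(cam)
    o=pick(cam,"yellow_case_mid",(.564,.192,.08))
    print(cam,"net",None if o is None else [np.round(a,4) for a in fit([o],(.564,.192,-.25),.05,DIM['yellow'])])
    L=eyes.tip_of(cam,"yellow_case_mid"); print([(round(d['conf'],2),np.round(d['at'],3)) for d in L])
    P=proj(m,[(.5635,.192,.07)])[0].astype(int); x,y=P
    cv2.imwrite(f"pics/{cam}5c.png",cv2.resize(im[max(0,y-50):y+50,x-65:x+65],None,fx=5,fy=5,interpolation=cv2.INTER_CUBIC))
plan((.62,.16,.25),-.25)
```

```text
top net None
[(0.81, array([0.644, 0.066, 0.017]))]
scene net [array([ 0.5655,  0.1942, -0.2545]), np.float64(0.059)]
[(0.88, array([0.562, 0.19 , 0.076])), (0.75, array([0.646, 0.073, 0.02 ]))]
t 14.45 tcp [0.5658 0.1989 0.2288] yaw 2.888 tilt [-0.015  -0.0307] q7 0.49 F [0.5 0.3 0.2] open 0.0908
 turn units -0.002 then shift units [-1.551 -0.625 -0.521] | shift if no turn [-1.553 -0.62  -0.521]
```

View pics/scene5c.png

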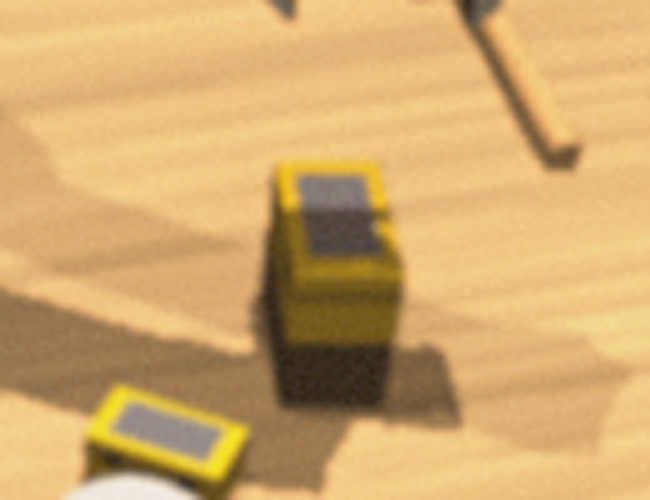

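View pics/top5c.png

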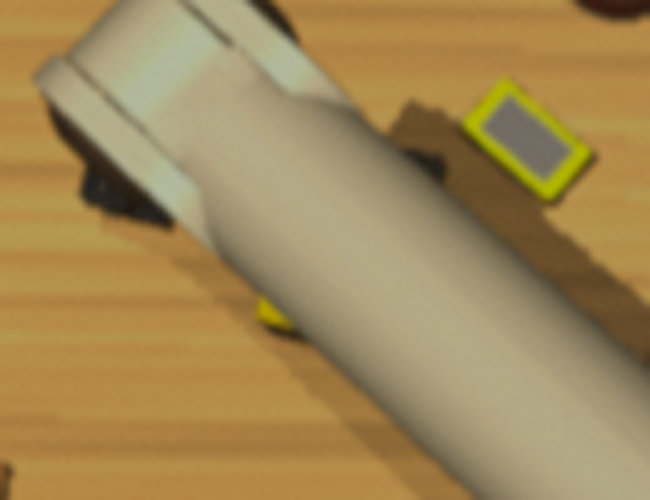

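The yellow case sits square on the black one (scene crop (330,250)). Now the white case.

```bash
python3 -c "
from h import *
plan((.5518,-.2527,.21),-.408)"
```

```text
t 14.45 tcp [0.5658 0.1989 0.2288] yaw 2.888 tilt [-0.015  -0.0307] q7 0.49 F [0.5 0.3 0.2] open 0.0908
 turn units 0.098 then shift units [ -4.159 -10.48    0.82 ] | shift if no turn [ -2.494 -10.996   0.82 ]
```

Emit:
apply_moves(targets=[[[0, -0.3, 0, 0.05], [0, -0.5, 0, 0.05], [-0.4, -0.95, 0, 0], [-0.4, -0.95, 0, 0], [-0.4, -0.95, 0, 0], [-0.4, -0.95, 0, 0], [-0.4, -0.95, 0, 0], [-0.4, -0.95, 0, 0], [-0.4, -0.95, 0, 0], [-0.4, -0.95, 0, 0], [-0.4, -0.95, 0, 0], [-0.4, -0.95, 0, 0]]])

```text
t: 15.95
eef_pos: [0.5446, -0.2528, 0.2305]
eef_rot: [-0.627, -3.051, 0.046]
contact_force: [-0.5, 0.6, 0.1]
opening: 0.091
```

```bash
python3 -c "
from h import *
plan((.5518,-.2527,.19),-.408)"
```

```text
t 15.95 tcp [ 0.5446 -0.2528  0.2305] yaw 2.736 tilt [-0.0324 -0.0233] q7 1.13 F [-0.5  0.6  0.1] open 0.091
 turn units 0.002 then shift units [-0.185  0.109  1.007] | shift if no turn [-0.185  0.108  1.007]
```

Emit:
apply_moves(targets=[[[-0.1, 0.05, 0.4, 0], [-0.1, 0.05, 0.5, 0], [0, 0, 0, 0]]])

```text
t: 16.32
eef_pos: [0.5505, -0.2562, 0.1893]
eef_rot: [-0.634, -3.044, 0.044]
contact_force: [0.1, -0.3, 1.1]
opening: 0.0912
```

```bash
python3 -c "
from h import *
plan((.5518,-.2527,.107),-.408)
cv2.imwrite('pics/w6.png',eyes.grab_frame('wrist'))"
```

```text
t 16.32 tcp [ 0.5505 -0.2562  0.1893] yaw 2.73 tilt [-0.0367 -0.0211] q7 1.1 F [ 0.1 -0.3  1.1] open 0.0912
 turn units -0.002 then shift units [-0.048  0.162  2.052] | shift if no turn [-0.047  0.162  2.052]
```

View pics/w6.png

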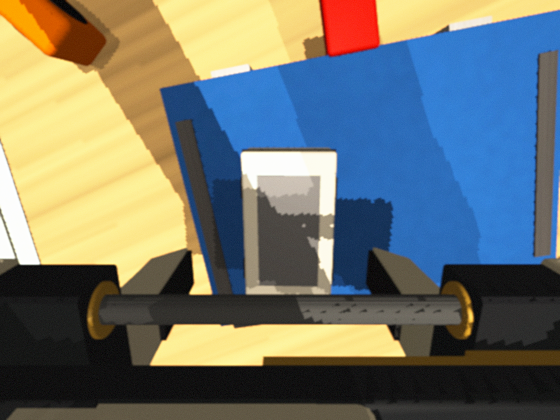

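The white case is centred between the fingers at (290,220), aligned with the tool. I descend.

Emit:
apply_moves(targets=[[[-0.03, 0.16, 0.5, 0], [0, 0.03, 0.7, 0], [0, 0, 0.5, 0], [0, 0, 0.25, 0], [0, 0, 0, 0]]])

```text
t: 17.0
eef_pos: [0.5544, -0.2461, 0.1091]
eef_rot: [-0.624, -3.05, 0.043]
contact_force: [0.1, -0.2, 0.1]
opening: 0.0911
```

```bash
python3 -c "
from h import *
plan((.5518,-.2527,.107),-.408)"
```

```text
t 17.0 tcp [ 0.5544 -0.2461  0.1091] yaw 2.737 tilt [-0.0332 -0.0212] q7 1.02 F [ 0.1 -0.2  0.1] open 0.0911
 turn units 0.002 then shift units [-0.007 -0.176  0.058] | shift if no turn [-0.006 -0.176  0.058]
```

Emit:
apply_moves(targets=[[[0, -0.17, 0.05, 0], [0, 0, 0, 0]]])

```text
t: 17.25
eef_pos: [0.5524, -0.2533, 0.1084]
eef_rot: [-0.625, -3.052, 0.044]
contact_force: [-0.0, 0.2, -0.5]
opening: 0.0907
```

Emit:
apply_moves(targets=[[[0, 0, 0, 0], [0, 0, 0, 0], [0, 0, 0, 0], [0, 0, 0, 0], [0, 0, 0, 0]]], jaw=40, force=30)

```text
t: 17.88
eef_pos: [0.5531, -0.2539, 0.1098]
eef_rot: [-0.627, -3.054, 0.045]
contact_force: [0.2, -0.3, -0.9]
opening: 0.0622
```

```bash
python3 -c "
from h import *
plan((.5518,-.2527,.24),-.408)"
```

```text
t 17.88 tcp [ 0.5531 -0.2539  0.1098] yaw 2.736 tilt [-0.0294 -0.0233] q7 1.03 F [ 0.2 -0.3 -0.9] open 0.0622
 turn units 0.002 then shift units [ 0.1   -0.094 -3.252] | shift if no turn [ 0.1   -0.094 -3.252]
```

Emit:
apply_moves(targets=[[[0, 0, -0.5, 0], [0, 0, -1, 0], [0, 0, -1, 0], [0, 0, -1, 0], [0, 0, -0.5, 0], [0, 0, 0, 0]]])

```text
t: 18.62
eef_pos: [0.5579, -0.2481, 0.2794]
eef_rot: [-0.623, -3.055, 0.043]
contact_force: [-0.6, -0.1, -2.6]
opening: 0.0621
```

```bash
python3 -c "
from h import *
plan((.69,.17,.28),-.253)"
```

```text
t 18.62 tcp [ 0.5579 -0.2481  0.2794] yaw 2.739 tilt [-0.0288 -0.0224] q7 1.15 F [-0.6 -0.1 -2.6] open 0.0621
 turn units -0.095 then shift units [-0.579 10.941 -0.344] | shift if no turn [ 1.056 10.905 -0.344]
```

Emit:
apply_moves(targets=[[[0, 0.4, 0, -0.05], [0, 0.6, 0, -0.05], [-0.06, 0.97, -0.05, 0], [-0.06, 0.97, -0.05, 0], [-0.06, 0.97, -0.05, 0], [-0.06, 0.97, -0.05, 0], [-0.06, 0.97, -0.05, 0], [-0.06, 0.97, -0.05, 0], [-0.06, 0.97, -0.05, 0], [-0.06, 0.97, -0.05, 0], [-0.06, 0.97, -0.05, 0], [-0.06, 0.8, -0.05, 0]]])

```text
t: 20.12
eef_pos: [0.6786, 0.1761, 0.2747]
eef_rot: [-0.34, -3.077, 0.038]
contact_force: [0.2, -0.3, -1.5]
opening: 0.0622
```

Emit:
apply_moves(targets=[[[0, 0, 0, 0], [0, 0, 0, 0]]])

```text
t: 20.38
eef_pos: [0.6761, 0.1821, 0.2725]
eef_rot: [-0.325, -3.075, 0.036]
contact_force: [-0.0, -1.0, -2.0]
opening: 0.0621
```

Run:
```python
from h import *
plan((.564,.1926,.14),-.253)
m=eyes.camera_model("wrist"); s=r.get_state(); M=R.from_rotvec(s['eef_rot']).as_matrix(); im=eyes.grab_frame("wrist"); cv2.imwrite("pics/w7.png",im)
M0=R.from_rotvec([-.627,-3.054,.045]).as_matrix(); p0=np.array([.5531,-.2539,.1098])
B=box(.5518,-.2527,2.736-np.pi,.098,DIM['white'])
W=(B-p0)@M0@M.T+s['eef_pos']; p=proj(m,W)
k=ycolour(im,m,(.564,.192,.09)); x,c=fit([(m,k)],(.564,.192,-.25),.05,DIM['yellow']); print("yellow colour",np.round(x,4),c)
o=pick("wrist","yellow_case_mid",(.564,.192,.08))
if o: x2,c2=fit([(m,o[1])],(.564,.192,-.25),.05,DIM['yellow']); print("net",np.round(x2,4),c2); x=x2
E=((0,1),(2,3),(4,5),(6,7),(0,2),(1,3),(4,6),(5,7),(0,4),(1,5),(2,6),(3,7))
for q,col in((p,(255,0,255)),(proj(m,box(*x,.05,DIM['yellow'])),(0,0,255)),(proj(m,box(.5635,.1921,-.25,0,DIM['black'])),(0,255,0))):
  for a,b in E: cv2.line(im,tuple(np.round(q[a]).astype(int).tolist()),tuple(np.round(q[b]).astype(int).tolist()),col,1)
cv2.imwrite("pics/w7f.png",cv2.resize(im[:320,100:460],None,fx=1.8,fy=1.8))
```

```text
t 20.38 tcp [0.6761 0.1821 0.2725] yaw 2.931 tilt [-0.0518 -0.0182] q7 0.68 F [-0. -1. -2.] open 0.0621
 turn units 0.027 then shift units [ 2.625 -0.343  3.448] | shift if no turn [ 2.637 -0.233  3.448]
yellow colour [ 0.5643  0.193  -0.2525] 0.015526850707828999
net [ 0.5647  0.193  -0.2481] 0.027776911854743958
```

View pics/w7f.png

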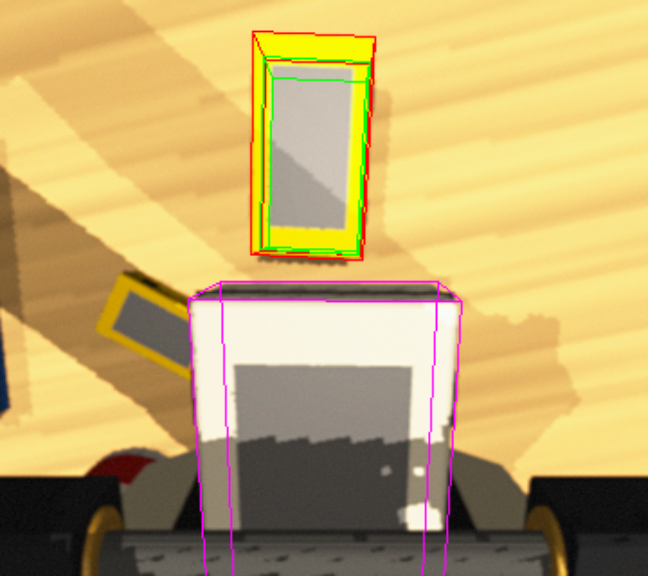

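Emit:
apply_moves(targets=[[[0.6, -0.08, 0, 0.027], [1, -0.1, 0.3, 0], [0.95, -0.1, 0.8, 0], [0, 0, 0.9, 0], [0, 0, 0.7, 0], [0, 0, 0, 0]]])

```text
t: 21.22
eef_pos: [0.5678, 0.1846, 0.1684]
eef_rot: [-0.413, -3.069, 0.043]
contact_force: [0.1, -0.1, -2.1]
opening: 0.0621
```

```bash
python3 -c "
from h import *
plan((.5655,.1921,.118),-.2515)"
```

```text
t 21.23 tcp [0.5678 0.1846 0.1684] yaw 2.873 tilt [-0.0481 -0.0218] q7 0.48 F [ 0.1 -0.1 -2.1] open 0.0621
 turn units -0.011 then shift units [0.051 0.209 1.256] | shift if no turn [0.054 0.208 1.256]
```

Emit:
apply_moves(targets=[[[0.06, 0.2, 0.4, -0.011], [0, 0, 0.5, 0], [0, 0, 0.25, 0], [0, 0, 0, 0]]])

```text
t: 21.72
eef_pos: [0.5676, 0.1921, 0.1216]
eef_rot: [-0.389, -3.075, 0.04]
contact_force: [-1.0, -0.0, -1.3]
opening: 0.0624
```

```bash
python3 -c "
from h import *
plan((.5655,.1921,.114),-.2515)"
```

```text
t 21.73 tcp [0.5676 0.1921 0.1216] yaw 2.89 tilt [-0.0446 -0.0206] q7 0.45 F [-1.  -0.  -1.3] open 0.0624
 turn units -0.0 then shift units [ 0.043 -0.008  0.192] | shift if no turn [ 0.043 -0.008  0.192]
```

Emit:
apply_moves(targets=[[[0.05, 0, 0.15, 0], [0, 0, 0, 0]]])

```text
t: 21.98
eef_pos: [0.5656, 0.1929, 0.1159]
eef_rot: [-0.389, -3.076, 0.04]
contact_force: [0.2, 0.4, -1.7]
opening: 0.0619
```

```bash
python3 -c "
from h import *
plan((.5655,.1921,.112),-.2515)"
```

```text
t 21.98 tcp [0.5656 0.1929 0.1159] yaw 2.89 tilt [-0.0438 -0.0202] q7 0.44 F [ 0.2  0.4 -1.7] open 0.0619
 turn units -0.0 then shift units [-0.005 -0.017  0.097] | shift if no turn [-0.005 -0.017  0.097]
```

Emit:
apply_moves(targets=[[[0, -0.02, 0.05, 0], [0, 0, 0.03, 0], [0, 0, 0.01, 0]]])

```text
t: 22.35
eef_pos: [0.5659, 0.1922, 0.1129]
eef_rot: [-0.389, -3.077, 0.039]
contact_force: [0.4, -0.2, -2.3]
opening: 0.062
```

```bash
python3 -c "
from h import *
plan((.5655,.1921,.112),-.2515)"
```

```text
t 22.35 tcp [0.5659 0.1922 0.1129] yaw 2.89 tilt [-0.0422 -0.0199] q7 0.44 F [ 0.4 -0.2 -2.3] open 0.062
 turn units -0.0 then shift units [ 0.009 -0.004  0.024] | shift if no turn [ 0.009 -0.004  0.024]
```

Emit:
apply_moves(targets=[[[0.01, 0, 0.03, 0], [0, 0, 0.01, 0]]])

```text
t: 22.6
eef_pos: [0.5656, 0.1922, 0.112]
eef_rot: [-0.39, -3.078, 0.04]
contact_force: [-1.9, -0.7, 2.1]
opening: 0.0618
```

```bash
python3 -c "
from h import *
plan((.5655,.1921,.112),-.2515)"
```

```text
t 22.6 tcp [0.5656 0.1922 0.112 ] yaw 2.889 tilt [-0.0417 -0.0204] q7 0.44 F [-1.9 -0.7  2.1] open 0.0618
 turn units -0.001 then shift units [ 0.003 -0.003  0.001] | shift if no turn [ 0.003 -0.003  0.001]
```

Contact. Release and rise, then back off to look.

Emit:
apply_moves(targets=[[[0, 0, 0, 0], [0, 0, 0, 0], [0, 0, 0, 0], [0, 0, -0.4, 0], [0, 0, -1, 0], [0, 0, -1, 0], [0, 0, -1, 0], [0, 0, -0.6, 0], [-0.9, -0.5, 0, 0], [-0.9, -0.5, 0, 0], [0, 0, 0, 0], [0, 0, 0, 0]]], jaw=91)

```text
t: 24.1
eef_pos: [0.6344, 0.1423, 0.2869]
eef_rot: [-0.382, -3.088, 0.029]
contact_force: [0.5, 0.1, 0.0]
opening: 0.091
```

```bash
python3 look.py 8 "dict(white=(.564,.1928,.1,-.25))"
python3 - <<'E'
from h import *
cv2.imwrite("pics/scene8.png",eyes.grab_frame("scene")); m=eyes.camera_model("scene"); im=cv2.imread("pics/scene8.png")
x,y=proj(m,[(.5635,.192,.07)])[0].astype(int)
cv2.imwrite("pics/scene8c.png",cv2.resize(im[y-60:y+50,x-65:x+65],None,fx=5,fy=5,interpolation=cv2.INTER_CUBIC))
for k,z in(("white",.1),("yellow",.05)):
  o=pick("scene",k+"_case_mid",(.564,.192,z+.03))
  print(k,o and [np.round(a,4) for a in fit([o],(.564,.192,-.25),z,DIM[k])])
for t in("lid_grip","lid_hinge"): print(t,[(round(d['conf'],2),np.round(d['at'],4)) for d in eyes.tip_of("scene",t)])
E
```

```text
white [ 0.5645  0.1919 -0.2529] 0.029
white [array([ 0.5609,  0.1934, -0.2272]), np.float64(0.0869)]
yellow [array([ 0.5618,  0.1946, -0.3245]), np.float64(1.4659)]
lid_grip [(0.87, array([ 0.4293, -0.1513,  0.0973])), (0.5, array([0.5626, 0.1964, 0.0472]))]
lid_hinge [(0.69, array([ 0.6552, -0.2103,  0.0884]))]
```

View pics/w8f.png

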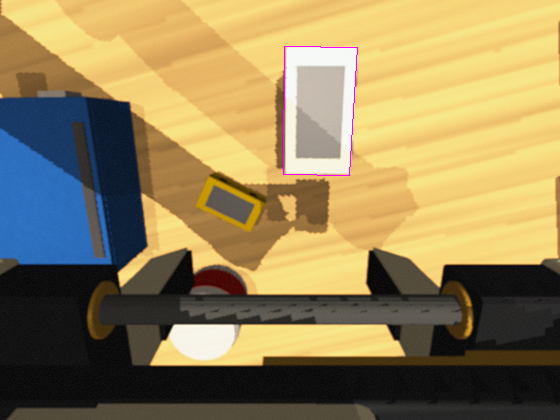

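View pics/scene8c.png

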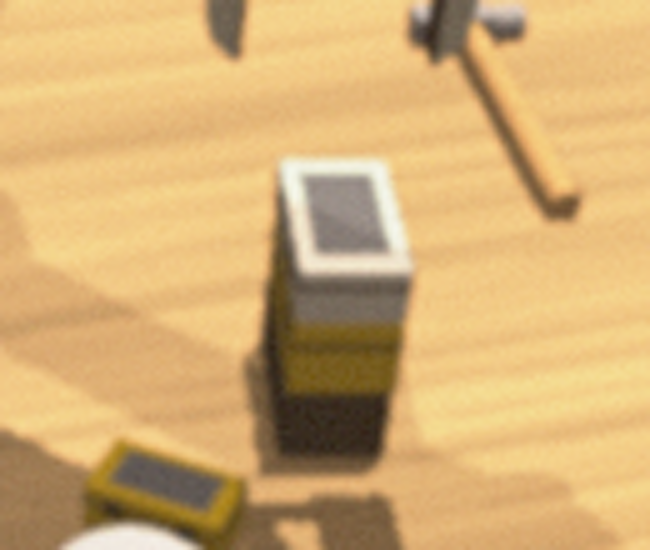

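The stack is square: white (.5645,.1919,-.253), yellow (.5644,.193,-.25), black (.5635,.192,-.25). Now the lid.

```bash
python3 -c "
from h import *
plan((.53,-.18,.28),-.235)"
```

```text
t 24.45 tcp [0.6345 0.1417 0.2861] yaw 2.895 tilt [-0.0327 -0.0159] q7 0.67 F [ 0.1 -1.1 -0.2] open 0.0907
 turn units -0.007 then shift units [ 0.662 -8.423  0.366] | shift if no turn [ 0.567 -8.43   0.366]
```

Emit:
apply_moves(targets=[[[0.05, -0.6, 0, -0.007], [0.07, -0.95, 0.05, 0], [0.07, -0.95, 0.05, 0], [0.07, -0.95, 0.05, 0], [0.07, -0.95, 0.05, 0], [0.07, -0.95, 0.05, 0], [0.07, -0.95, 0.05, 0], [0.07, -0.95, 0.05, 0], [0.07, -0.95, 0.05, 0], [0, 0, 0, 0], [0, 0, 0, 0]]])

```text
t: 25.82
eef_pos: [0.5301, -0.1768, 0.2776]
eef_rot: [-0.351, -3.09, 0.03]
contact_force: [0.0, 0.4, 0.0]
opening: 0.0911
```

Run:
```python
from h import *
m=eyes.camera_model("wrist"); im=eyes.grab_frame("wrist"); cv2.imwrite("pics/w9.png",im)
for cam in("wrist",):
  for t in("lid_grip","lid_hinge","chest"): print(t,[(round(d['conf'],2),np.round(d['at'],4)) for d in eyes.tip_of(cam,t)])
plan((.427,-.156,.15),-.235)
```

```text
lid_grip [(0.57, array([ 0.4286, -0.1587,  0.0916]))]
lid_hinge [(0.71, array([ 0.656 , -0.212 ,  0.0928]))]
chest [(0.69, array([ 0.5571, -0.1857,  0.0024]))]
t 26.02 tcp [ 0.5304 -0.1764  0.2775] yaw 2.916 tilt [-0.0335 -0.016 ] q7 1.22 F [ 0.3 -0.2  0.2] open 0.0913
 turn units 0.006 then shift units [ 2.539 -0.031  3.264] | shift if no turn [ 2.539 -0.006  3.264]
```

View pics/w9.png

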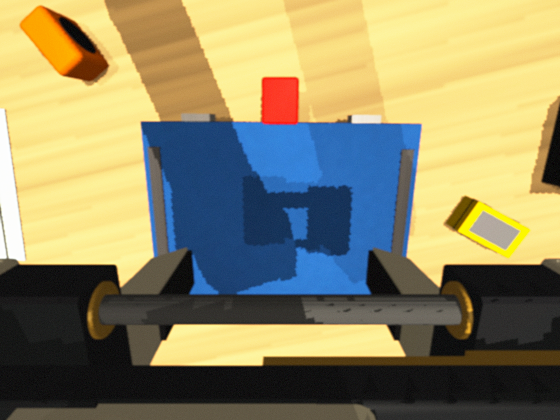

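View: lid cleared, its front corners at (142,122) and (421,125), red tab at (281,100). I back-project the corners.

Run:
```python
from h import *
m=eyes.camera_model("wrist"); Rw=R.from_rotvec(m['attitude']).as_matrix()
def bp(u,z):
    q=cv2.undistortPoints(np.array([[u]],float),m['camera_matrix'],m['dist_coeffs'])[0,0]
    d=Rw@[q[0],q[1],1]; return m['position']+d*(z-m['position'][2])/d[2]
im=cv2.imread("pics/w9.png"); hsv=cv2.cvtColor(im,cv2.COLOR_BGR2HSV)
k=(cv2.inRange(hsv,(0,150,60),(5,255,255))|cv2.inRange(hsv,(175,150,60),(180,255,255)))
n,lab,st,c=cv2.connectedComponentsWithStats(k); i=1+np.argmax(st[1:,4]); rc=cv2.minAreaRect(np.argwhere(lab==i)[:,::-1].astype(np.float32)); print("red",rc)
a,b=bp((142,122),.098),bp((421,125),.098); print(a,b,np.linalg.norm(a-b)); d=b-a; yaw=np.arctan2(d[1],d[0])-np.pi/2; print("yaw",yaw)
mid=(a+b)/2; ex=np.array([np.cos(yaw),np.sin(yaw)]); print("grip from edge",mid[:2]-.03*ex,"hinge",mid[:2]+.2*ex)
t=bp(rc[0],.102); print("tab centre (all red visible)",t, "grip", t[:2]-.009*ex)
f=[bp(p,.102) for p in((263,77),(299,77))]; print(f,(f[0]+f[1])[:2]/2+.012*ex)
```

```text
red ((279.5, 100.5), (45.0, 35.0), 90.0)
[ 0.42812123 -0.29830244  0.098     ] [ 0.49228605 -0.02983006  0.098     ] 0.27603359276739325
yaw -0.2345989773065329
grip from edge [ 0.43102541 -0.15709266] hinge [ 0.65472517 -0.21055684]
tab centre (all red visible) [ 0.43917019 -0.16004402  0.102     ] grip [ 0.43041672 -0.15795194]
[array([ 0.41509899, -0.17054314,  0.102     ]), array([ 0.42275062, -0.13742949,  0.102     ])] [ 0.4305961  -0.15677575]
```

Emit:
apply_moves(targets=[[[0.8, 0, 0.3, 0.006], [0.8, 0, 0.8, 0], [0.8, 0, 0.8, 0], [0, 0, 0.8, 0], [0, 0, 0, 0]]])

```text
t: 26.65
eef_pos: [0.4332, -0.1504, 0.1709]
eef_rot: [-0.35, -3.094, 0.031]
contact_force: [-0.4, -0.0, 0.1]
opening: 0.0914
```

```bash
python3 -c "
from h import *
plan((.4298,-.1573,.075),-.2346)"
```

```text
t 26.65 tcp [ 0.4332 -0.1504  0.1709] yaw 2.916 tilt [-0.0298 -0.0165] q7 1.18 F [-0.4 -0.   0.1] open 0.0914
 turn units 0.006 then shift units [-0.017 -0.132  2.401] | shift if no turn [-0.016 -0.132  2.401]
```

Emit:
apply_moves(targets=[[[0, -0.13, 0.6, 0.006], [0, 0, 0.7, 0], [0, 0, 0.6, 0], [0, 0, 0.3, 0], [0, 0, 0, 0]]])

```text
t: 27.28
eef_pos: [0.4383, -0.1557, 0.0873]
eef_rot: [-0.359, -3.104, 0.033]
contact_force: [-0.3, 0.4, -0.3]
opening: 0.0912
```

```bash
python3 -c "
from h import *
plan((.4298,-.1573,.075),-.2346)"
```

```text
t 27.27 tcp [ 0.4383 -0.1557  0.0873] yaw 2.911 tilt [-0.0192 -0.019 ] q7 1.04 F [-0.3  0.4 -0.3] open 0.0912
 turn units 0.003 then shift units [ 0.192 -0.081  0.312] | shift if no turn [ 0.192 -0.08   0.312]
```

Emit:
apply_moves(targets=[[[0.21, -0.08, 0.15, 0.003], [0, 0, 0.17, 0], [0, 0, 0, 0]]])

```text
t: 27.65
eef_pos: [0.4301, -0.1577, 0.076]
eef_rot: [-0.367, -3.106, 0.035]
contact_force: [0.4, 0.0, 0.1]
opening: 0.0912
```

```bash
python3 -c "
from h import *
plan((.4298,-.1573,.075),-.2346)
cv2.imwrite('pics/w10.png',eyes.grab_frame('wrist'))"
```

```text
t 27.65 tcp [ 0.4301 -0.1577  0.076 ] yaw 2.906 tilt [-0.0162 -0.0208] q7 1.02 F [0.4 0.  0.1] open 0.0912
 turn units -0.001 then shift units [0.01  0.009 0.024] | shift if no turn [0.01  0.009 0.024]
```

View pics/w10.png

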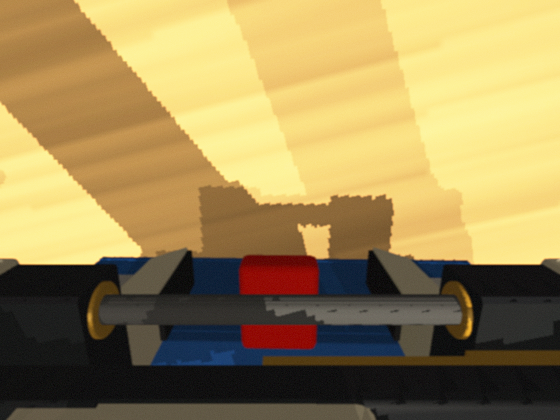

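The red tab is centred between the pads (280,300). I close on it.

Emit:
apply_moves(targets=[[[0, 0, 0, 0], [0, 0, 0, 0], [0, 0, 0, 0], [0, 0, 0, 0], [0, 0, 0, 0], [0, 0, 0, 0], [0, 0, 0, 0]]], jaw=20, force=30)

```text
t: 28.58
eef_pos: [0.4307, -0.1584, 0.0767]
eef_rot: [-0.368, -3.107, 0.037]
contact_force: [-0.9, -0.3, 1.0]
opening: 0.0357
```

```bash
cat >> h.py <<'E'
YAW=-.2346; EX=np.array([np.cos(YAW),np.sin(YAW)])
def lidstate(p0,th0=0.):
    """p0: TCP at closed grasp. angle from TCP displacement on the arc"""
    s=r.get_state(); M=R.from_rotvec(s['eef_rot']).as_matrix(); gp=s['eef_pos']-.019*M[:,2]
    return s,M,gp
def lidplan(gp0,thetas):
    s,M,gp=lidstate(gp0)
    hin=gp0[:2]+.230*EX; zh=gp0[2]-.004
    u=(gp[:2]-hin)@EX; w=gp[2]-zh; lat=(gp[:2]-hin)@[-EX[1],EX[0]]
    th=np.arctan2(w,-u)-np.arctan2(.004,.230)
    print("t",round(s['t'],2),"angle deg",round(np.degrees(th),2),"radius err mm",round((np.hypot(u,w)-np.hypot(.23,.004))*1e3,2),"lat mm",round(lat*1e3,2),"tilt",np.round(M[:2,2],4),"F",np.round(s['contact_force'],1),"open",round(s['opening'],4))
    prev=gp
    for t in thetas:
        t=np.radians(t); c,sn=np.cos(t),np.sin(t)
        uu=-.230*c+.004*sn; ww=.230*sn+.004*c
        tgt=np.array([*(hin+uu*EX),zh+ww]); print(round(np.degrees(t)),np.round(M.T@(tgt-prev)/.04,3)); prev=tgt
E
python3 -c "
from h import *
s,M,gp=lidstate(0); print(np.round(gp,4)); plan((.43,-.157,.075))
lidplan(gp,[5,10,15,20,25,30,35,40,45,50])"
```

```text
[ 0.431  -0.158   0.0956]
t 28.57 tcp [ 0.4307 -0.1584  0.0767] yaw 2.906 tilt [-0.0154 -0.0218] q7 1.02 F [-0.9 -0.3  1. ] open 0.0357
 turn units 0.0 then shift units [0.025 0.03  0.041] | shift if no turn [0.025 0.03  0.041]
t 28.57 angle deg 0.0 radius err mm -0.0 lat mm 0.0 tilt [-0.0154 -0.0218] F [-0.9 -0.3  1. ] open 0.0357
5 [-0.026 -0.012 -0.501]
10 [-0.069 -0.012 -0.497]
15 [-0.112 -0.012 -0.489]
20 [-0.154 -0.012 -0.477]
25 [-0.195 -0.011 -0.462]
30 [-0.235 -0.011 -0.443]
35 [-0.273 -0.01  -0.421]
40 [-0.308 -0.009 -0.396]
45 [-0.342 -0.009 -0.367]
50 [-0.372 -0.008 -0.336]
```

Emit:
apply_moves(targets=[[[-0.03, -0.01, -0.5, 0], [-0.07, -0.01, -0.5, 0], [-0.11, -0.01, -0.49, 0], [-0.15, -0.01, -0.48, 0], [-0.2, -0.01, -0.46, 0], [0, 0, 0, 0]]])

```text
t: 29.32
eef_pos: [0.4533, -0.1637, 0.1737]
eef_rot: [-0.366, -3.107, 0.032]
contact_force: [1.5, -0.2, -4.0]
opening: 0.0355
```

```bash
python3 -c "
from h import *
lidplan(np.array([ 0.431,-0.158,0.0956]),[25,30,35,40,45,48])"
```

```text
t 29.32 angle deg 25.07 radius err mm 0.13 lat mm 0.07 tilt [-0.0156 -0.0189] F [ 1.5 -0.2 -4. ] open 0.0355
25 [-0.    -0.001  0.008]
30 [-0.235 -0.01  -0.443]
35 [-0.272 -0.009 -0.421]
40 [-0.308 -0.009 -0.396]
45 [-0.341 -0.008 -0.368]
48 [-0.22  -0.005 -0.206]
```

Excellent tracking; the force is steady. Continue.

Emit:
apply_moves(targets=[[[-0.23, -0.01, -0.44, 0], [-0.27, -0.01, -0.42, 0], [-0.31, -0.01, -0.4, 0], [-0.34, -0.01, -0.37, 0], [-0.22, 0, -0.21, 0], [0, 0, 0, 0]]])

```text
t: 30.08
eef_pos: [0.5002, -0.1749, 0.2394]
eef_rot: [-0.36, -3.09, 0.026]
contact_force: [-4.9, -0.1, 0.5]
opening: 0.036
```

Run:
```python
from h import *
lidplan(np.array([ 0.431,-0.158,0.0956]),[48,50])
for n in("scene","top","wrist"):
    cv2.imwrite(f"pics/{n}11.png",eyes.grab_frame(n)); print(n,[(round(d['conf'],2),np.round(d['at'],4)) for d in eyes.tip_of(n,"lid_grip")])
```

```text
t 30.07 angle deg 45.52 radius err mm -0.12 lat mm 0.08 tilt [-0.0319 -0.0132] F [-4.9 -0.1  0.5] open 0.036
48 [-0.177 -0.006 -0.174]
50 [-0.15  -0.003 -0.133]
scene [(0.66, array([ 0.4948, -0.1736,  0.2598]))]
top []
wrist [(0.76, array([ 0.4997, -0.174 ,  0.2565]))]
```

View pics/scene11.png

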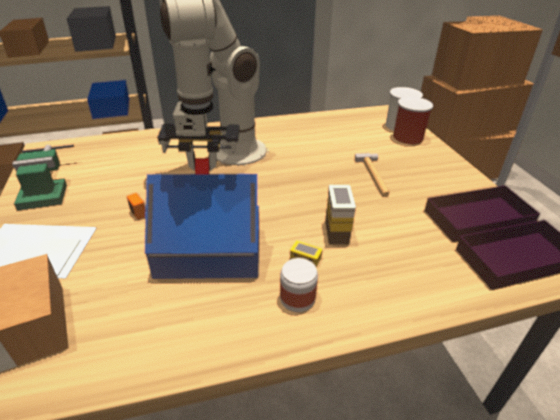

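View pics/wrist11.png

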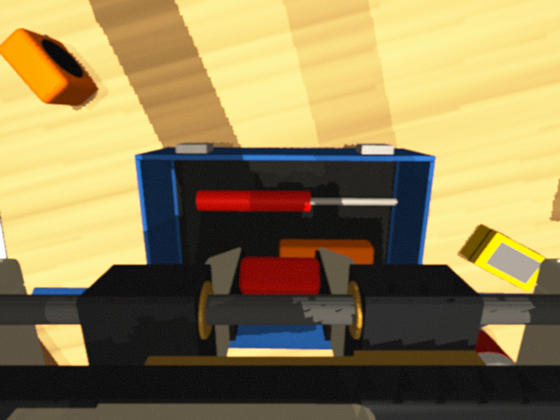

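The lid is open with the tab held (scene (203,163)). I finish the last 4.5°.

Emit:
apply_moves(targets=[[[-0.18, -0.01, -0.17, 0], [-0.15, 0, -0.14, 0], [0, 0, 0, 0], [0, 0, 0, 0]]])

```text
t: 30.88
eef_pos: [0.5146, -0.1783, 0.2522]
eef_rot: [-0.36, -3.092, 0.026]
contact_force: [-2.7, -0.1, -1.2]
opening: 0.0361
```

Run:
```python
from h import *
lidplan(np.array([ 0.431,-0.158,0.0956]),[50])
im=eyes.grab_frame("scene"); cv2.imwrite("pics/scene12.png",im); m=eyes.camera_model("scene")
hin=np.array([.654,-.2104]); EY=np.array([-EX[1],EX[0]])
im=cv2.resize(im,None,fx=4,fy=4,interpolation=cv2.INTER_CUBIC)
for deg,col in((46,(0,255,255)),(50,(255,0,255)),(54,(0,255,0))):
    t=np.radians(deg);c,s=np.cos(t),np.sin(t); P=[]
    for (x,z) in((-.2,.008),(-.2,0),(0,.008)):
        for y in(-.14,.14):
            u=x*c+z*s; w=-x*s+z*c; P.append([*(hin+u*EX+y*EY),.09+w])
    q=((proj(m,P)+.5)*4-.5).round().astype(int)
    for a,b in((0,1),(2,3),(0,4),(1,5),(4,5)): cv2.line(im,tuple(map(int,q[a])),tuple(map(int,q[b])),col,1)
cv2.imwrite("pics/scene12c.png",im[640:1120,540:1100])
```

```text
t 30.88 angle deg 50.4 radius err mm -0.19 lat mm 0.06 tilt [-0.0303 -0.0131] F [-2.7 -0.1 -1.2] open 0.0361
50 [ 0.033 -0.001  0.022]
```

View pics/scene12c.png

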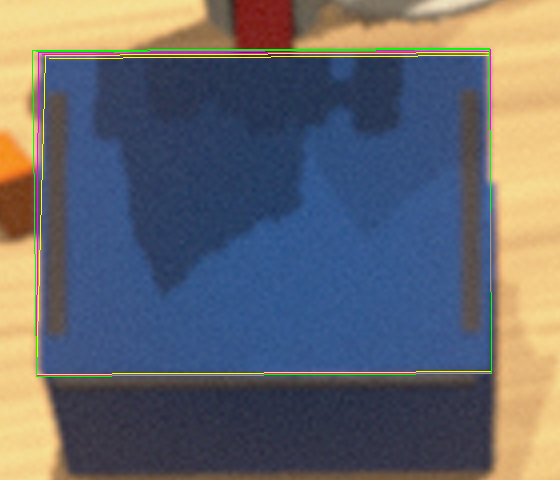

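Emit:
apply_moves(targets=[[[0.03, 0, 0.02, 0], [0, 0, 0, 0], [0, 0, 0, 0]]])

```text
t: 31.3
eef_pos: [0.5137, -0.1781, 0.2514]
eef_rot: [-0.36, -3.093, 0.026]
contact_force: [-2.0, -0.6, -1.8]
opening: 0.0361
```

Run:
```python
from h import *
for i in range(3):
    lidplan(np.array([ 0.431,-0.158,0.0956]),[50])
    print([(round(d['conf'],2),np.round(d['at'],4)) for d in eyes.tip_of(("wrist","scene","top")[i],"lid_grip")] if eyes.grab_frame(("wrist","scene","top")[i]) is not None else 0)
cv2.imwrite("pics/top13.png",eyes.grab_frame("top"))
```

```text
t 31.3 angle deg 50.08 radius err mm -0.17 lat mm 0.05 tilt [-0.029  -0.0132] F [-2.  -0.6 -1.8] open 0.0361
50 [ 0.009 -0.001  0.002]
[(0.96, array([ 0.5131, -0.1785,  0.264 ]))]
t 31.4 angle deg 50.07 radius err mm -0.17 lat mm 0.05 tilt [-0.0291 -0.0132] F [-1.7 -0.8 -2.4] open 0.0361
50 [ 0.008 -0.001  0.001]
[(0.85, array([ 0.5076, -0.1739,  0.2706]))]
t 31.5 angle deg 50.07 radius err mm -0.17 lat mm 0.06 tilt [-0.0292 -0.0132] F [-2.8 -0.3 -1. ] open 0.036
50 [ 0.008 -0.001  0.001]
[(0.66, array([ 5.557e-01, -1.853e-01, -3.000e-04]))]
```

View pics/top13.png

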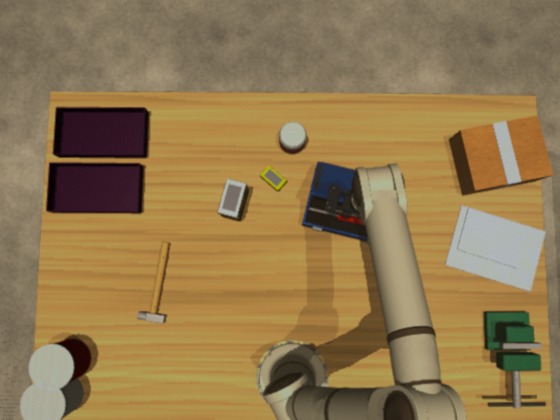

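The lid holds steady at 50.1°, the column stands at top (234,200), and the tin, hammer and tape have not moved. I hand in.

```bash
python3 -c "
from h import *
print(r.close_job()); lidplan(np.array([ 0.431,-0.158,0.0956]),[50])"
```

```text
the job is handed in; nothing more can be done
None
the job is handed in; nothing more can be done
```

The job is done and handed in at about 31.5 s. The yellow and white cases are stacked on the black one, and the arm is holding the lid at 50 degrees.

- **Stack:** I moved the larger yellow case onto the black one first, then the white one on top. Wrist-camera fits put the three centres within about 1 mm of each other, with yaws of −0.250 to −0.253 rad. The scene camera is noisier and gave offsets up to about 4 mm and looser yaws. Its picture shows the edges in line.
- **Black case:** I didn't measure its position again after stacking. It took only light contact while the cases were set down.
- **Lid:** The grip tab's path works out to 50.07 degrees over the last three readings, with the arm still and about 3 N at the wrist. The arc stayed within 0.2 mm of its radius.
- **Lid checks that were weaker:** Locating the tab with the wrist and scene cameras agreed with 50 degrees to about 5 mm. The scene overlay is consistent with it but too coarse to confirm the angle. The top camera's tab report was wrong because the arm blocks its view.
- **Not as intended:** The tool drifted about 2 degrees off vertical during the moves and could not be corrected. Both cases still settled flat.
- **Left alone:** In the last picture the paint tin, hammer, tape measure and small yellow look-alike are where they were.

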